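# Fill the order tray under the wire rack

## Task

Get the customer's order together: put the carved wooden bird, the small corked glass jar and the round metal tin one after another into the grey order tray that stands under the wire rack, each standing upright on its base on the tray floor. Never let the jar tip over, and leave the other things on the counter where they are.

Things in the scene. Friction and masses are not known exactly. Their poses are not given: they have to be found in the camera images.
- tray: Order tray, fixed to the counter: a shallow open dark grey tray with metal corner caps, outside 160 (its x) x 300 (its y) x 32 mm high, walls and floor 5 mm thick. Origin: centre of its underside; its -x long side is its front and faces roughly to the robot, z up. The floor inside is 150 x 290 mm, 5 mm above the origin.
- rack: Chrome wire rack, fixed over the tray, same origin and axes as the tray. Its wire deck, 261 to 269 mm above the counter, spans x -68 to +85 and y -180 to +180 mm: it covers all but the front 12 mm of the tray, so the way in is the open front between tray and deck. Posts 10 mm thick stand at the deck's four corners. A small carton and a clay pot stand on the deck.
- bird: Carved wooden bird on a flat dark foot, about 95 mm long (beak +x, tail -x), 42 mm wide over its flat wings (y), 60 mm high. Origin: centre of the underside of the foot, z up. Grip it across the wings, which reach from x -22 to +14 mm and 16 to 40 mm above the origin.
- jar: Small corked glass jar with a paper label, 40 mm in diameter, 62 mm high. Origin: centre of its underside, z up along its axis.
- tin: Round flat metal tin with lid, 56 mm in diameter, 34 mm high. Origin: centre of its underside, z up along its axis.
- tape: Roll of brown tape lying flat, 90 mm across, 24 mm high; bystander. Origin: centre of underside.
- spool: Empty wooden thread spool, standing, 30 mm in diameter, 32 mm high; bystander. Origin: centre of underside.
- cards: Stack of brown card blanks with a white one on top, 90 (x) x 60 x 21 mm; bystander. Origin: centre of underside.
- mug: White mug, 76 mm across, 85 mm high, handle at +y; bystander. Origin: centre of underside.
- brush: Brush lying on the counter, 190 mm long along its x; bystander. Origin: on its underside.
- bowl: Small blue bowl, 100 mm across, 35 mm high; bystander. Origin: centre of underside.
- stamp: Wooden hand stamp, base 50 (x) x 32 x 16 mm with a turned handle, 60 mm high; bystander. Origin: centre of underside.
Mind the look-alikes: they are no part of the job. Leave any turquoise or yellow look-alike of the bird alone.

How it is judged:
By the outcome, as a careful person would: the job done as asked, in the order asked, and still so for the second after the job is handed in, with the robot touching nothing.
It also fails if it takes over 72 s, if anything falls off the work surface, if the arm or the gripper's body presses on something with over 40 N, if the wrist force passes 120 N, or if a joint passes its speed limit or range.

## Robot

A 6-joint arm with a two-finger parallel gripper is mounted at the origin on the work surface. World frame = base frame: x ahead of the robot, y to its left, z up, the work surface at z = 0. Lengths are in m, angles in rad, forces in N, time in s.
With the tool pointing down it reaches from about 0.375 to 0.9 m from the base axis. Payload 3.1 kg.
Tool frame: the origin (TCP) lies midway between the tips of the shut fingers; the grasp point (between the pads) lies 19 mm behind it; z points along the fingers, y is the line along which they close (so a half turn about z gives the same grasp; the last joint's range is limited). The gripper opens to 87 mm and grips with 3 to 60 N. Pads are 19 mm wide; open, the fingers measure 117 mm over their backs; the gripper's body (75 mm by 190 mm) begins 51 mm behind the grasp point.
Start: joints at [-1.492, 0.527, 1.433, -0, 1.181, -0.178], TCP at [0.159, -0.604, 0.223] pointing down, gripper open.
Joint ranges: [-3.08, 3.08], [-0.75, 2.2], [0.22, 2.44], [-1.43, 4.57], [0, 2.65], [-2.85, 2.85]. Speed limits (rad/s): [2.79, 2.79, 3.14, 3.14, 3.14, 3.14].

## Interface

Orientations are given as a unit quaternion [x, y, z, w].
In Python, from rig import robot gives the robot as it stands.
- The arm moves only by the shell command python3 -m jog 'ROWS' [FORCE]. ROWS is a JSON object of lists of equal length, an entry for each row: "dp": the shift along the tool's x, y, z in mm, a list of three; "delta_rot": the turn, a rotation vector about the tool's x, y, z in rad, a list of three; "gripper": the opening, from -1 (shut) to 1 (fully open). A call has 1 to 12 rows; each row is the pose to reach, as a shift and turn from the pose commanded when the call began, along the tool's axes at that moment; what a row does not reach only later rows make up. A row lasts 1/10 s, in which the tool goes at most 50 mm and 8.59 degrees, less where a joint would pass 70% of its speed; a pose out of reach is approached as far as the arm can. A call with a gripper value outside its range is refused whole. The fingers move at their own pace and stop on an object; FORCE is the grip in N (left out, the last holds). Time passes only in rows, so rows that repeat a pose let the fingers close. It gives the time, the measured TCP pose, the force, the opening and the grip force at its end, in the units of the state.
- robot.get_obs(): the state, without advancing time (a new reading comes with each control period).
- robot.camera(name): name is "scene" or "top" or "wrist"; returns the picture (420x560x3 uint8, red, green, blue); there is no depth.
- robot.camera_model(name): a dict with "fx", "fy", "cx", "cy" (pixels), "xyz" and "orientation" of the camera in the world; the wrist camera has in their place "T_tool_cam" (4x4, takes a point from camera to tool coordinates, whose origin is the TCP and whose axes are the flange's). Camera axes: x right, y down, z forward; pixel columns grow to the right and rows downward; lengths in m; the calibration is good to about 2 mm. A picture is of the moment at which its call begins: read the wrist's pose just before it. camera_model takes no time and is no camera call.
- robot.hand_in(): hands the job in; it is judged then, once.
Trained networks look in the newest picture that a camera, given by its name, has taken for a name from the list of things; names that differ only in an ending like _2 or _b are one class to them, and where a whole thing is asked for, a point or a joint stands for the part that bears it (a point fixed in the world has none). Each returns a list of dicts, best first, with "score" (0 to 1); they miss things now and then, are a little off and sometimes report something else, mostly with a low value. They report only what shows in the picture. A call takes as long as a camera call. They do not tell look-alikes from the thing itself.
- robot.search_frame(name, camera): "rect" ([left, top, right, bottom] in pixels, round what is visible of it).
The state is a dict: "time": time; "q": joint angles; "joint_velocities": joint speeds; "joint_torque": joint torques, N m; "position": TCP position; "tool_rot": TCP orientation; "ft_force": force on the tool from outside, world axes, zero at the start; "moment": the same for the moment, N m; "grip_width": finger opening in m; "grip_force": force on a finger pad.
Only numpy, scipy, OpenCV 4.12 (cv2) and the standard library are available. Lean on these libraries where they do the work, as an engineer would, in place of code of your own. Each camera call takes 0.05 s, during which the arm holds its last target. There are 200 camera calls.

## Working session

There is one attempt and no reset: what is moved stays moved. The work goes in short steps, Python scripts to look and compute and a shell command to move; the robot and the scene stay as the last step left them, time stands still between calls to the robot, and variables do not carry over. Pictures are saved under pics/ and viewed, at most 13 in all, crops included, and the job is handed in when it is done.

```bash
ls; mkdir -p pics
python3 - <<'E'
from rig import robot
import cv2,numpy as np
o=robot.get_obs();print(o)
for c in ("scene","top"):
    im=robot.camera(c);cv2.imwrite(f"pics/{c}0.png",im[:,:,::-1]);print(robot.camera_model(c))
    for n in ("bird","jar","tin","tray","rack","tape","mug","spool","stamp","bowl"):
        print(c,n,[(np.round(r["rect"]).astype(int).tolist(),round(r["score"],2)) for r in robot.search_frame(n,c)][:4])
print(robot.camera_model("wrist"))
E
```

```text
pics
{'time': 0.0, 'q': array([-1.49251181e+00,  5.28448347e-01,  1.43390572e+00,  7.72298918e-06,
        1.18139435e+00, -1.78511291e-01]), 'joint_velocities': array([ 0.00023159,  0.00097956,  0.00188879, -0.00120532, -0.00061683,
        0.00017307]), 'joint_torque': array([ 3.01256323e-04, -4.40032625e+01, -1.76593852e+01,  6.33415324e-02,
        5.82923472e-02, -1.61487515e-04]), 'position': array([ 0.15870471, -0.60375583,  0.2215815 ]), 'tool_rot': array([ 9.91767919e-01,  1.28043868e-01,  5.75599926e-05, -1.07634870e-03]), 'ft_force': array([-0.14515064,  0.63871809,  0.24313109]), 'moment': array([-0.01291489, -0.04933722,  0.05594235]), 'grip_force': 0.0, 'grip_width': 0.08710413796270074}
{'fx': 393.7660594835853, 'fy': 393.7660594835853, 'cx': 273.28477600546313, 'cy': 212.74727254859363, 'xyz': array([ 1.27997888, -0.28590545,  0.56068452]), 'orientation': array([ 0.67376353,  0.56158416, -0.30881889, -0.36782718])}
scene bird [([36, 246, 85, 284], 0.79), ([196, 169, 228, 182], 0.75), ([223, 246, 244, 286], 0.71), ([174, 182, 191, 208], 0.64)]
scene jar [([309, 217, 32
[... 879 characters left out ...]
, 222], 0.78)]
top tape [([275, 192, 310, 227], 0.59), ([62, 120, 190, 222], 0.37)]
top mug [([374, 131, 418, 165], 0.67)]
top spool [([256, 129, 266, 140], 0.49)]
top stamp [([0, 89, 202, 222], 0.41)]
top bowl [([188, 204, 225, 245], 0.75)]
{'fx': 296.7544351343311, 'fy': 296.7544351343311, 'cx': 281.34738127721573, 'cy': 207.61024565985883, 'T_tool_cam': array([[-5.08160814e-04, -9.59938435e-01, -2.80210534e-01,
         7.73245597e-02],
       [ 9.99999788e-01, -6.02167080e-04,  2.49393259e-04,
        -1.37923507e-03],
       [-4.08135734e-04, -2.80210348e-01,  9.59938537e-01,
        -1.63715793e-01],
       [ 0.00000000e+00,  0.00000000e+00,  0.00000000e+00,
         1.00000000e+00]])}
```

View pics/scene0.png

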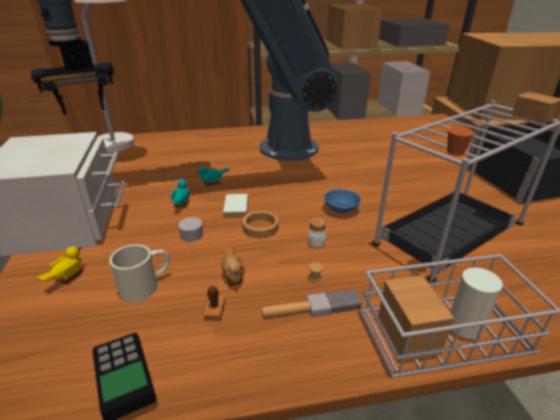

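View pics/top0.png

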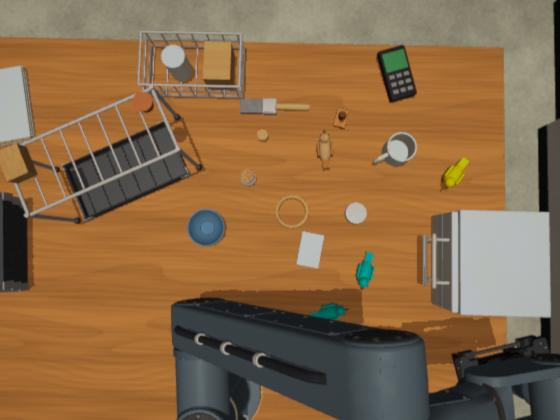

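The top view shows the wooden bird at (325,149), jar at (248,177), tin at (356,212) and tray at about (127,170). The turquoise birds at (365,270) and (330,312) and the yellow one at (455,173) are look-alikes. In the scene view the bird is at (232,267), the jar at (317,232) and the tin at (191,230).

```bash
cat > h.py <<'E'
import numpy as np,cv2
from scipy.spatial.transform import Rotation as R
from scipy.optimize import least_squares
from rig import robot
def cam(c,o=None):
    m=robot.camera_model(c);K=np.array([[m["fx"],0,m["cx"]],[0,m["fy"],m["cy"]],[0,0,1]])
    if "xyz" in m: return K,R.from_quat(m["orientation"]).as_matrix(),m["xyz"]
    o=o or robot.get_obs();T=m["T_tool_cam"];A=R.from_quat(o["tool_rot"]).as_matrix()
    return K,A@T[:3,:3],A@T[:3,3]+o["position"]
def proj(C,P):
    K,A,t=C;p=(np.atleast_2d(P)-t)@A@K.T;return p[:,:2]/p[:,2:]
def ray(C,px,z):
    K,A,t=C;d=A@np.linalg.solve(K,[*px,1.]);return t+d*(z-t[2])/d[2]
def cyl(d,h,n=32):
    a=np.linspace(0,2*np.pi,n);c=np.c_[np.cos(a),np.sin(a)]*d/2
    return np.vstack([np.c_[c,0*a],np.c_[c,0*a+h]])
def fitcyl(obs,d,h,x0):  # obs: [(C,rect)]
    P=cyl(d,h)
    def f(v):
        e=[]
        for C,r in obs:
            q=proj(C,P+[v[0],v[1],0]);e+=list(np.r_[q.min(0),q.max(0)]-r)
        return e
    s=least_squares(f,x0,loss="soft_l1");return s.x,np.round(s.fun,1)
E
python3 - <<'E'
from h import *
T=cam("top");S=cam("scene")
print("jar",fitcyl([(T,[242,165,258,183]),(S,[309,217,327,246])],.04,.062,[.4,0]))
print("tin",fitcyl([(T,[345,200,366,225]),(S,[178,217,203,243])],.056,.034,[.4,-.3]))
for n,p,z in [("birdHead",(325,136),.045),("tail",(326,165),.035),("mid",(325,149),.03),("t1",(85,218),.032),("t2",(188,178),.032),("t3",(170,123),.032),("t4",(64,165),.032),("mug",(401,149),.085),("stamp",(342,118),.03),("tape",(292,211),.02),("spool",(262,135),.03),("bowl",(206,228),.03),("postR",(200,167),.0),("postL",(78,220),0),("basket",(243,97),.05)]: print(n,ray(T,p,z).round(4))
for n,p in [("A",(223,250)),("B",(233,285))]: print(n,ray(S,p,.03).round(3))
print("bird1rect",ray(S,(232,266),.03).round(3))
# rack fit by tray corners
loc=np.array([[-.08,.15],[-.08,-.15],[.08,-.15],[.08,.15]])
W=np.array([ray(T,p,.032)[:2] for p in [(85,218),(188,178),(170,123),(64,165)]])
f=lambda v:((loc@np.array([[np.cos(v[2]),np.sin(v[2])],[-np.sin(v[2]),np.cos(v[2])]])+v[:2])-W).ravel()
s=least_squares(f,[.47,.25,.36]);print("tray",s.x,s.fun.round(3))
E
python3 - <<'E'
import cv2
a=cv2.imread('pics/top0.png')[80:250,40:210];b=cv2.imread('pics/top0.png')[110:190,300:400]
c=cv2.imread('pics/scene0.png')[230:300,195:295]
a=cv2.resize(a,(480,480),interpolation=2);b=cv2.resize(b,(300,240),interpolation=2);c=cv2.resize(c,(300,240)[:2],interpolation=2)
import numpy as np
cv2.imwrite('pics/crop1.png',np.hstack([a,np.vstack([b,c])]))
E
```

```text
jar (array([ 0.5705255 , -0.05736731]), array([-2.7,  0.3, -2. ,  0.2, -1.7,  0.6, -0.8,  3.6]))
tin (array([ 0.47947252, -0.34519559]), array([-1.4,  0.6,  0.2, -2.7, -0.4,  0.1, -0.2, -1. ]))
birdHead [ 0.6763 -0.26    0.045 ]
tail [ 0.6003 -0.2648  0.035 ]
mid [ 0.6442 -0.2617  0.03  ]
t1 [0.4434 0.3716 0.032 ]
t2 [0.557  0.1019 0.032 ]
t3 [0.7048 0.1565 0.032 ]
t4 [0.584  0.4364 0.032 ]
mug [ 0.6386 -0.4523  0.085 ]
stamp [ 0.7296 -0.3058  0.03  ]
tape [ 0.4766 -0.1776  0.02  ]
spool [ 0.6783 -0.0921  0.03  ]
bowl [0.4252 0.0491 0.03  ]
postR [0.5919 0.0765 0.    ]
postL [0.4387 0.4031 0.    ]
basket [ 0.7755 -0.0396  0.05  ]
A [ 0.591 -0.274  0.03 ]
B [ 0.705 -0.263  0.03 ]
bird1rect [ 0.648 -0.26   0.03 ]
tray [0.57230081 0.26659056 0.40081088] [-0.003  0.002  0.    -0.005 -0.     0.003  0.003 -0.   ]
```

View pics/crop1.png

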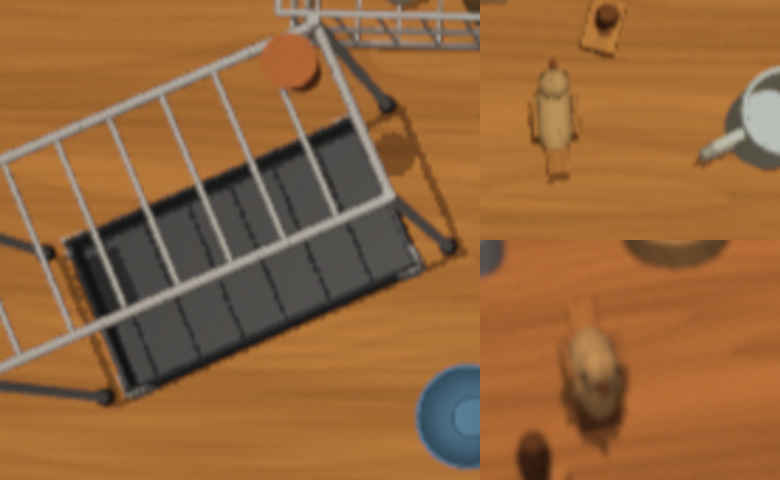

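```bash
cat >> h.py <<'E'
def pose(p,az,a,grasp=True,back=0):
    """TCP target; p=grasp point (m); az,a deg (heading, angle below horizontal), camera on underside; back = m behind along tool z"""
    az,a=np.radians([az,a]);z=np.array([np.cos(a)*np.cos(az),np.cos(a)*np.sin(az),-np.sin(a)])
    x=np.array([-np.sin(a)*np.cos(az),-np.sin(a)*np.sin(az),-np.cos(a)])
    return np.array(p)+z*((.019 if grasp else 0)-back),np.c_[x,np.cross(z,x),z]
def plan(T,o=None):
    o=o or robot.get_obs();A=R.from_quat(o["tool_rot"]).as_matrix()
    print("dp",((T[0]-o["position"])@A*1000).round(1).tolist(),"rot",R.from_matrix(A.T@T[1]).as_rotvec().round(4).tolist())
E
python3 - <<'E'
from h import *
plan(pose([.45,-.27,.33],-85,90,False))
plan(pose([.641,-.262,.030],3,55,back=.14))
E
python3 -m jog '{"dp":[[0,0,-100],[0,0,-120],[100,-100,-120],[350,-240,-120],[350,-240,-120],[350,-240,-120],[350,-240,-120],[350,-240,-120],[350,-240,-120],[350,-240,-120],[350,-240,-120],[350,-240,-120]],"delta_rot":[[0,0,0],[0,0,0],[0,0,0],[0,0,-0.15],[0,0,-0.3],[0,0,-0.45],[0,0,-0.6],[0,0,-0.75],[0,0,-0.9],[0,0,-1.05],[0,0,-1.2],[0,0,-1.3]],"gripper":[1,1,1,1,1,1,1,1,1,1,1,1]}'
```

```text
dp [366.6, -249.5, -107.4] rot [0.0, -0.0, -1.4013]
dp [485.4, -222.9, 93.4] rot [-0.8856, -0.0909, -2.809]
time: 2.3
position: [0.4384, -0.2803, 0.3429]
tool_rot: [0.708, 0.706, 0.001, 0.0]
ft_force: [-0.3, 0.1, -0.6]
grip_width: 0.0872
grip_force: 0.0
```

```bash
python3 - <<'E'
from h import *
print(robot.get_obs()["q"].round(3))
plan(pose([.45,-.27,.33],3,90,False))
E
python3 -m jog '{"dp":[[0,0,0],[0,0,0],[0,0,0],[0,0,0],[0,0,0],[0,0,0],[0,0,0],[0,0,0],[0,0,0],[0,0,0],[0,0,0],[0,0,0]],"delta_rot":[[0,0,-0.15],[0,0,-0.3],[0,0,-0.45],[0,0,-0.6],[0,0,-0.75],[0,0,-0.9],[0,0,-1.05],[0,0,-1.2],[0,0,-1.35],[0,0,-1.5],[0,0,-1.6],[0,0,-1.6]],"gripper":[1,1,1,1,1,1,1,1,1,1,1,1]}'
python3 - <<'E'
from h import *
print(robot.get_obs()["q"].round(3))
plan(pose([.641,-.262,.030],3,55,back=.14))
E
```

```text
[-7.850e-01  2.570e-01  1.527e+00  1.000e-03  1.357e+00 -7.810e-01]
dp [10.3, 11.6, 12.9] rot [0.0015, 0.0005, -1.6269]
time: 3.5
position: [0.4363, -0.2834, 0.3426]
tool_rot: [-0.007, 1.0, -0.0, 0.0]
ft_force: [0.3, 0.1, -0.4]
grip_width: 0.087
grip_force: 0.0
[-0.791  0.258  1.527  0.     1.357 -2.377]
dp [-135.7, 15.8, 213.5] rot [-0.0115, -0.6108, -0.0363]
```

```bash
python3 -m jog '{"dp":[[-20,0,20],[-50,5,60],[-90,10,100],[-136,16,140],[-136,16,180],[-136,16,214],[-136,16,214],[-136,16,214],[-136,16,214]],"delta_rot":[[0,-0.15,0],[0,-0.3,0],[0,-0.45,0],[-0.01,-0.61,-0.04],[-0.01,-0.61,-0.04],[-0.01,-0.61,-0.04],[-0.01,-0.61,-0.04],[-0.01,-0.61,-0.04],[-0.01,-0.61,-0.04]],"gripper":[1,1,1,1,1,1,1,1,1]}'
python3 - <<'E'
from h import *
o=robot.get_obs();print(o["q"].round(3))
plan(pose([.641,-.262,.030],3,55,back=.14),o)
im=robot.camera("wrist");C=cam("wrist",o)
for r in robot.search_frame("bird","wrist"):print(r)
v=im[:,:,::-1].copy()
c=np.radians(3);Rz=R.from_euler('z',3,True).as_matrix()
P=np.array([[.0475,0,.045],[-.0475,0,.03],[0,0,.06],[-.004,.021,.03],[-.004,-.021,.03]])@Rz.T+[.645,-.262,0]
for p in proj(C,P):cv2.circle(v,tuple(int(i) for i in p),4,(0,0,255),1)
cv2.imwrite("pics/w1.png",v)
E
```

```text
time: 4.4
position: [0.6131, -0.2551, 0.1702]
tool_rot: [-0.008, 0.966, 0.001, 0.258]
ft_force: [-0.5, -0.1, 0.2]
grip_width: 0.0868
grip_force: 0.0
[-0.72   0.533  1.764  0.692  0.549 -2.853]
dp [56.5, -9.8, 14.9] rot [-0.0219, -0.0893, -0.0291]
{'rect': [253.3, 111.7, 297.6, 203.3], 'score': 0.77}
```

View pics/w1.png

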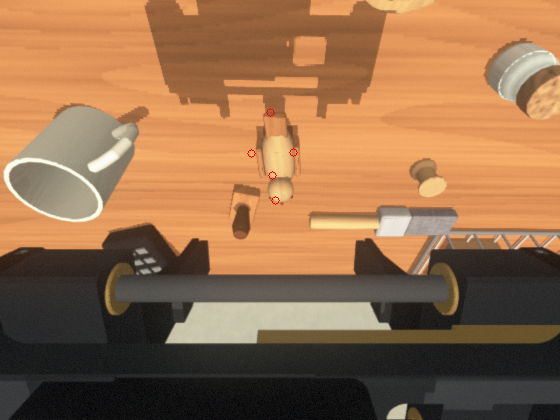

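The wrist view shows the wooden bird at (278,160), tail up at (275,115) and head at (281,190). The stamp is at (243,210) and the mug is to the left. Joint 6 is at its limit, so I'll use a tilt of about 60°.

Run:
```python
from h import *
o=robot.get_obs();C=cam("wrist",o)
A=R.from_quat(o["tool_rot"]).as_matrix();print("az",np.degrees(np.arctan2(A[1,2],A[0,2])),"a",np.degrees(np.arcsin(-A[2,2])),"y",A[:,1].round(3))
for n,p,z in [("tailL",(268,113),.03),("tailR",(288,113),.03),("wl",(258,150),.028),("wr",(299,150),.028),("head",(281,190),.05),("beak",(284,202),.048),("stamp",(243,205),.016)]:print(n,ray(C,p,z).round(4))
for az in(-1,1):
  for b in(.08,0):plan(pose([.638,-.262,.030],az,60,back=b),o)
v=cv2.resize(cv2.imread("pics/w1.png")[95:215,220:320],(500,600),interpolation=2);cv2.imwrite("pics/c2.png",v)
```

```text
az 0.5561328520229143 a 60.070500924990945 y [-0.016  1.    -0.004]
tailL [ 0.5986 -0.2668  0.03  ]
tailR [ 0.5983 -0.2489  0.03  ]
wl [ 0.64   -0.2775  0.028 ]
wr [ 0.6393 -0.2366  0.028 ]
head [ 0.6735 -0.254   0.05  ]
beak [ 0.693  -0.2504  0.048 ]
stamp [ 0.7314 -0.3007  0.016 ]
dp [48.8, -5.7, 73.5] rot [0.0136, -0.0012, 0.0306]
dp [48.7, -6.8, 153.5] rot [0.0136, -0.0012, 0.0306]
dp [48.8, -6.8, 73.5] rot [-0.0039, -0.0012, 0.0003]
dp [48.7, -6.5, 153.5] rot [-0.0039, -0.0012, 0.0003]
```

View pics/c2.png

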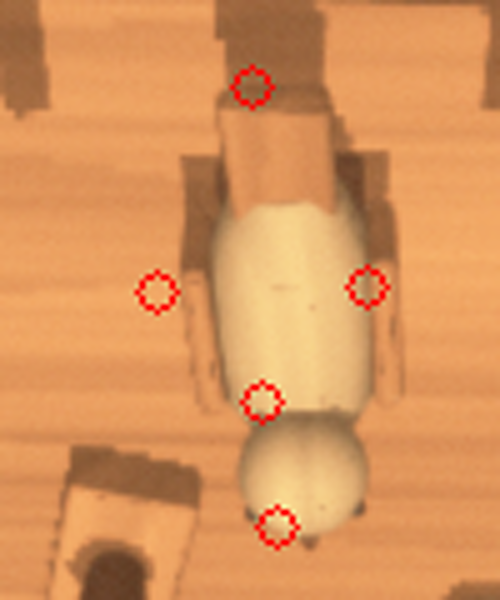

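```bash
python3 -m jog '{"dp":[[25,0,20],[47,-2,50],[47,-2,75],[47,-2,75],[47,-2,75]],"delta_rot":[[0,0,0],[0,0,0],[0,0,0],[0,0,0],[0,0,0]],"gripper":[0.6,0.6,0.6,0.6,0.6]}'
python3 - <<'E'
from h import *
o=robot.get_obs();print(o["q"].round(3))
A=R.from_quat(o["tool_rot"]).as_matrix();print("az",np.degrees(np.arctan2(A[1,2],A[0,2])),"a",np.degrees(np.arcsin(-A[2,2])))
for az in (2,4):
    plan(pose([.6415,-.2573,.028],az,60),o)
    plan(pose([.6415,-.2573,.028],az,57),o)
E
```

```text
time: 5.0
position: [0.6282, -0.2551, 0.0992]
tool_rot: [-0.0, 0.972, -0.003, 0.235]
ft_force: [-0.3, 0.0, 0.2]
grip_width: 0.0699
grip_force: 0.0
[-0.681  0.662  1.745  0.709  0.45  -2.854]
az -0.7296091663878205 a 62.82056426260891
dp [19.8, -1.3, 88.4] rot [-0.0225, -0.0494, -0.0289]
dp [18.8, -1.2, 88.3] rot [-0.0232, -0.1017, -0.0283]
dp [19.8, -0.9, 88.4] rot [-0.0392, -0.0495, -0.0595]
dp [18.8, -0.9, 88.3] rot [-0.0407, -0.1018, -0.0585]
```

```bash
python3 - <<'E'
from h import *
for b in (.08,0):
    plan(pose([.641,-.2573,.028],-5,60,back=b))
E
python3 -m jog '{"dp":[[12,0,6],[18,0,8],[18,0,8]],"delta_rot":[[0.02,-0.02,0.04],[0.04,-0.05,0.07],[0.04,-0.05,0.07]],"gripper":[0.6,0.6,0.6]}'
python3 - <<'E'
from h import *
o=robot.get_obs();print(o["q"].round(3))
A=R.from_quat(o["tool_rot"]).as_matrix();print("az",np.degrees(np.arctan2(A[1,2],A[0,2])),"a",np.degrees(np.arcsin(-A[2,2])))
for az in (-5,-3): plan(pose([.641,-.2573,.028],az,60),o)
E
```

```text
dp [24.0, 0.6, 8.3] rot [0.036, -0.049, 0.0784]
dp [20.2, -2.4, 88.1] rot [0.036, -0.049, 0.0784]
time: 5.3
position: [0.6257, -0.2539, 0.0946]
tool_rot: [0.043, 0.968, -0.016, 0.246]
ft_force: [-0.0, -0.1, -0.0]
grip_width: 0.0697
grip_force: 0.0
[-0.668  0.664  1.784  0.793  0.364 -2.854]
az -6.1877667498962 a 61.47570802343441
dp [17.7, -1.2, 84.9] rot [-0.0099, -0.0259, 0.0021]
dp [17.7, -0.8, 84.9] rot [-0.0269, -0.026, -0.0284]
```

```bash
cat > kin.py <<'E'
from h import *
D=[([-1.49251,.52845,1.43391,0,1.18139,-.17851],[.15870,-.60376,.22158]),([-.785,.257,1.527,.001,1.357,-.781],[.4384,-.2803,.3429]),
([-.791,.258,1.527,0,1.357,-2.377],[.4363,-.2834,.3426]),([-.72,.533,1.764,.692,.549,-2.853],[.6131,-.2551,.1702]),([-.681,.662,1.745,.709,.45,-2.854],[.6282,-.2551,.0992]),([-.668,.664,1.784,.793,.364,-2.854],[.6257,-.2539,.0946])]
E=lambda s,v:R.from_euler(s,v).as_matrix()
def fk(q,k):
    h,a0,d,L1,L2,e,L3=k;q1,q2,q3,q4,q5,q6=q
    B=E('z',q1);U=B@E('y',q2);F=B@E('y',q2+q3);W=F@E('z',q4)@E('y',q5)
    p=B@[a0,d,h]+U@[0,0,L1]+F@[e,0,L2]+W@[0,0,L3]
    return p,W@E('z',q6+np.pi/2)   # tool x offset
LO=np.array([-3.08,-.75,.22,-1.43,0,-2.85]);HI=np.array([3.08,2.2,2.44,4.57,2.65,2.85])
s=least_squares(lambda k:np.concatenate([fk(q,k)[0]-p for q,p in D]),[.3,0,.1,.4,.4,0,.25]);k=s.x
def ik(T,q0):
    f=lambda q:np.r_[(fk(q,k)[0]-T[0])*5,R.from_matrix(fk(q,k)[1].T@T[1]).as_rotvec()]
    r=least_squares(f,np.clip(q0,LO+.01,HI-.01),bounds=(LO,HI));return r.x.round(3),round(float(np.abs(r.fun).max()),4)
E
python3 - <<'E'
from kin import *
print(k.round(4),np.abs(s.fun).max())
o=robot.get_obs();print(fk(o["q"],k)[1].round(3),R.from_quat(o["tool_rot"]).as_matrix().round(3))
q0=o["q"]
g=[.6415,-.2573,.028]
for az in(3,-3,-6):
  for a in (60,65,70):
    print(az,a,ik(pose(g,az,a),q0),ik(pose([g[0],g[1],.09],az,a),q0))
def flip(T): return T[0],T[1]@np.diag([-1,-1,1])
for a in(50,55,60):
    print("up",a,ik(flip(pose(g,3,a)),np.r_[q0[:5],.3]))
c,sn=np.cos(.4),np.sin(.4)
for y in(.07,-.07):
  for a in(50,55,60,65):
    P=[.572-.026*c-y*sn,.267-.026*sn+y*c,.035]
    for az in (23,15): print("tray",y,a,az,ik(pose(P,az,a),[.2,.6,1.8,.1,.3,-1.8]))
E
```

```text
[2.729e-01 2.000e-04 1.111e-01 5.876e-01 3.915e-01 1.135e-01 3.044e-01] 0.00019733899229328056
[[-0.875  0.09   0.475]
 [ 0.075  0.996 -0.051]
 [-0.477 -0.01  -0.879]] [[-0.875  0.09   0.475]
 [ 0.075  0.996 -0.051]
 [-0.477 -0.01  -0.879]]
3 60 (array([-0.642,  0.824,  1.664,  0.7  ,  0.396, -2.85 ]), 0.1009) (array([-0.66 ,  0.723,  1.683,  0.696,  0.462, -2.85 ]), 0.0568)
3 65 (array([-0.647,  0.827,  1.661,  0.673,  0.415, -2.85 ]), 0.0287) (array([-0.66 ,  0.725,  1.667,  0.625,  0.492, -2.801]), 0.0)
3 70 (array([-0.634,  0.827,  1.626,  0.505,  0.465, -2.686]), 0.0) (array([-0.634,  0.727,  1.611,  0.415,  0.568, -2.583]), 0.0)
-3 60 (array([-0.634,  0.823,  1.696,  0.789,  0.325, -2.85 ]), 0.0749) (array([-0.653,  0.721,  1.719,  0.782,  0.384, -2.85 ]), 0.0275)
-3 65 (array([-0.642,  0.826,  1.694,  0.765,  0.345, -2.85 ]), 0.0015) (array([-0.642,  0.72 ,  1.682,  0.59 ,  0.436, -2.662]), 0.0)
-3 70 (array([-0.62 ,  0.824,  1.638,  0.465,  0.423, -2.54 ]), 0.0) (array([-0.62 ,  0.724,  1.623,  0.374,  0.528, -2.438]), 0.0)
-6 60 (array([-0.629,  0.823,  1.71 ,  0.836,  0.29 
[... 1168 characters left out ...]
.902, -1.018,  0.067, -0.431]), 0.0)
tray -0.07 50 23 (array([ 0.117,  0.748,  1.904,  1.043,  0.081, -2.85 ]), 0.2466)
tray -0.07 50 15 (array([ 0.148,  0.753,  1.914,  0.787,  0.   , -2.454]), 0.2257)
tray -0.07 55 23 (array([ 0.106,  0.752,  1.906,  1.027,  0.102, -2.85 ]), 0.1732)
tray -0.07 55 15 (array([ 0.137,  0.757,  1.918,  1.172,  0.018, -2.85 ]), 0.1524)
tray -0.07 60 23 (array([ 0.094,  0.757,  1.907,  1.01 ,  0.122, -2.85 ]), 0.0998)
tray -0.07 60 15 (array([ 0.123,  0.761,  1.921,  1.157,  0.043, -2.85 ]), 0.0802)
tray -0.07 65 23 (array([ 0.083,  0.761,  1.909,  0.992,  0.143, -2.85 ]), 0.0264)
tray -0.07 65 15 (array([ 0.11 ,  0.765,  1.924,  1.142,  0.067, -2.85 ]), 0.0079)
```

Run:
```python
from kin import *
c,sn=np.cos(.4),np.sin(.4)
def tr(x,y,z):return [.572+x*c-y*sn,.267+x*sn+y*c,z]
S=[.0,.8,1.8,2.4,.4,1.8]
for a in (40,45,50):
  print("a",a)
  for n,g,azs in [("bird",[.6415,-.2573,.028],(3,)),("birdhi",[.6415,-.2573,.2],(3,)),("jar",[.5705,-.057,.033],(0,20)),("tin",[.4795,-.345,.018],(-35,-15,0)),("tinhi",[.4795,-.345,.15],(-15,)),
    ("trayB",tr(-.026,.07,.035),(23,)),("trayBout",tr(-.18,.07,.08),(23,)),("trayJ",tr(-.03,.005,.038),(23,)),("trayT",tr(-.03,-.07,.023),(23,15)),("trayTout",tr(-.15,-.07,.07),(23,))]:
    for az in azs: print(n,az,*ik(pose(g,az,a),S))
```

```text
a 40
bird 3 [-0.789  0.941  1.884  2.034  0.693  1.942] 0.0
birdhi 3 [-0.789  0.597  1.863  1.556  0.608  2.536] 0.0
jar 0 [-0.478  0.993  2.253  2.699  0.966  1.513] 0.0
jar 20 [-0.637  0.962  2.171  2.15   0.868  1.579] 0.0
tin -35 [-0.934  1.016  2.206  2.837  0.949  1.54 ] 0.0
tin -15 [-1.107  0.996  2.15   2.299  0.876  1.566] 0.0
tin 0 [-1.183  0.974  2.053  1.864  0.834  1.714] 0.0
tinhi -15 [-1.107  0.651  2.155  2.008  0.685  1.971] 0.0
trayB 23 [0.353 0.951 2.149 3.091 0.831 1.574] 0.0
trayBout 23 [0.428 0.871 2.44  3.24  0.949 1.536] 0.0937
trayJ 23 [0.179 0.953 2.186 2.918 0.87  1.572] 0.0
trayT 23 [-0.015  0.99   2.175  2.733  0.895  1.558] 0.0
trayT 15 [0.064 0.991 2.176 2.947 0.898 1.564] 0.0
trayTout 23 [-0.179  0.932  2.44   2.63   1.002  1.434] 0.0661
a 45
bird 3 [-0.764  0.906  1.854  1.917  0.58   2.089] 0.0
birdhi 3 [-0.764  0.575  1.818  1.331  0.559  2.778] 0.0
jar 0 [-0.456  0.926  2.216  2.686  0.785  1.571] 0.0
jar 20 [-0.6    0.907  2.144  2.112  0.735  1.681] 0.0
tin -35 [-0.92   0.953  2.171  2.827  0.768  1.579] 0.0
tin -15 [-1.075  0.941  2.121  2.266  
[... 550 characters left out ...]
75   0.569  1.809  1.248  0.53   2.85 ] 0.0477
jar 0 [-0.434  0.868  2.172  2.648  0.608  1.645] 0.0
jar 20 [-0.563  0.859  2.11   2.037  0.605  1.812] 0.0
tin -35 [-0.906  0.899  2.129  2.799  0.59   1.63 ] 0.0
tin -15 [-1.042  0.893  2.086  2.196  0.592  1.777] 0.0
tin 0 [-1.108  0.887  2.009  1.729  0.622  1.953] 0.0
tinhi -15 [-1.042  0.574  2.063  1.636  0.47   2.42 ] 0.0
trayB 23 [0.357 0.851 2.07  3.079 0.477 1.592] 0.0
trayBout 23 [0.348 0.803 2.44  3.107 0.778 1.554] 0.0215
trayJ 23 [0.198 0.846 2.104 2.873 0.511 1.65 ] 0.0
trayT 23 [0.02  0.882 2.097 2.666 0.55  1.686] 0.0
trayT 15 [0.081 0.882 2.098 2.915 0.54  1.627] 0.0
trayTout 23 [-0.135  0.843  2.417  2.667  0.802  1.487] 0.0
```

```bash
python3 -m jog '{"dp":[[0,0,-50],[0,0,-80],[0,0,-80],[0,0,-80],[0,0,-80],[0,0,-80],[0,0,-80],[0,0,-80],[0,0,-80],[0,0,-80],[0,0,-80],[0,0,-80]],"delta_rot":[[0,0,0.14],[0,0,0.29],[0,0,0.44],[0,0,0.59],[0,0,0.74],[0,0,0.89],[0,0,1.04],[0,0,1.19],[0,0,1.34],[0,0,1.49],[0,0,1.64],[0,0,1.7]],"gripper":[0.6,0.6,0.6,0.6,0.6,0.6,0.6,0.6,0.6,0.6,0.6,0.6]}'
python3 - <<'E'
from kin import *
print(robot.get_obs()["q"].round(3))
def flip(T): return T[0],T[1]@np.diag([-1,-1,1])
T=pose([.6415,-.2573,.028],3,45,back=.12)
plan(flip(T));plan(T);print(ik(T,[.0,.8,1.8,2,.5,2]),ik(flip(T),[.0,.8,1.8,2,.5,-1]))
E
```

```text
time: 6.5
position: [0.5884, -0.2509, 0.165]
tool_rot: [0.756, 0.606, 0.174, 0.174]
ft_force: [0.8, 0.1, -0.5]
grip_width: 0.0694
grip_force: 0.0
[-0.71   0.509  1.83   0.647  0.464 -1.025]
dp [-17.1, -44.7, 49.5] rot [-0.1272, 0.2996, 1.3184]
dp [-17.1, -44.7, 49.5] rot [-0.3199, -0.1358, -1.797]
(array([-0.905,  0.709,  2.025,  1.731,  0.626,  2.158]), 0.0) (array([-0.905,  0.709,  2.025,  1.731,  0.626, -0.984]), 0.0)
```

```bash
python3 -m jog '{"dp":[[0,-8,8],[-5,-16,16],[-8,-24,24],[-10,-30,30],[-12,-35,36],[-14,-40,42],[-16,-44,48],[-17,-45,50],[-17,-45,50],[-17,-45,50],[-17,-45,50],[-17,-45,50]],"delta_rot":[[-0.012,0.03,0.13],[-0.025,0.06,0.26],[-0.04,0.09,0.4],[-0.05,0.12,0.53],[-0.065,0.15,0.66],[-0.08,0.18,0.79],[-0.09,0.21,0.92],[-0.1,0.24,1.05],[-0.115,0.27,1.18],[-0.127,0.3,1.32],[-0.127,0.3,1.32],[-0.127,0.3,1.32]],"gripper":[0.6,0.6,0.6,0.6,0.6,0.6,0.6,0.6,0.6,0.6,0.6,0.6]}'
python3 - <<'E'
from kin import *
print(robot.get_obs()["q"].round(3))
E
python3 -m jog '{"dp":[[0,0,0],[0,0,0],[0,0,0],[0,0,0],[0,0,0],[0,0,0],[0,0,0],[0,0,0],[0,0,0],[0,0,0],[0,0,0],[0,0,0]],"delta_rot":[[0,0,0.14],[0,0,0.29],[0,0,0.44],[0,0,0.59],[0,0,0.74],[0,0,0.89],[0,0,1.04],[0,0,1.19],[0,0,1.34],[0,0,1.49],[0,0,1.6],[0,0,1.6]],"gripper":[0.6,0.6,0.6,0.6,0.6,0.6,0.6,0.6,0.6,0.6,0.6,0.6]}'
python3 - <<'E'
from kin import *
print(robot.get_obs()["q"].round(3))
T=pose([.6415,-.2573,.028],3,45,back=.12)
plan(T)
E
```

```text
time: 7.7
position: [0.5703, -0.261, 0.0981]
tool_rot: [0.924, 0.027, 0.382, -0.01]
ft_force: [-0.4, -1.2, 0.1]
grip_width: 0.0695
grip_force: 0.0
[-0.906  0.712  2.025  1.731  0.627 -0.992]
time: 8.9
position: [0.5707, -0.2607, 0.0981]
tool_rot: [0.663, -0.644, 0.259, -0.281]
ft_force: [-0.1, 0.0, -0.4]
grip_width: 0.0694
grip_force: 0.0
[-0.905  0.712  2.025  1.732  0.627  0.608]
dp [0.3, -0.6, -1.3] rot [0.0018, 0.0008, 1.5462]
```

```bash
python3 -m jog '{"dp":[[0,0,0],[0,0,0],[0,0,0],[0,0,0],[0,0,0],[0,0,0],[0,0,0],[0,0,0],[0,0,0],[0,0,0],[0,0,0],[0,0,0]],"delta_rot":[[0,0,0.14],[0,0,0.29],[0,0,0.44],[0,0,0.59],[0,0,0.74],[0,0,0.89],[0,0,1.04],[0,0,1.19],[0,0,1.34],[0,0,1.49],[0,0,1.546],[0,0,1.546]],"gripper":[0.6,0.6,0.6,0.6,0.6,0.6,0.6,0.6,0.6,0.6,0.6,0.6]}'
python3 - <<'E'
from kin import *
o=robot.get_obs();print(o["q"].round(3))
im=robot.camera("wrist");C=cam("wrist",o)
print(robot.search_frame("bird","wrist"))
v=im[:,:,::-1].copy()
P=np.array([[.0475,0,.045],[-.0475,0,.03],[0,0,.06],[-.004,.021,.03],[-.004,-.021,.03]])@R.from_euler('z',4,True).as_matrix().T+[.6455,-.2573,0]
print(proj(C,P).round(0).tolist())
for p in proj(C,P):cv2.circle(v,tuple(int(i) for i in p),4,(0,0,255),1)
cv2.imwrite("pics/w2.png",v)
plan(pose([.6415,-.2573,.028],3,45),o)
E
```

```text
time: 10.1
position: [0.5704, -0.2605, 0.0977]
tool_rot: [-0.025, 0.924, 0.011, 0.382]
ft_force: [-0.5, 0.2, 0.4]
grip_width: 0.0697
grip_force: 0.0
[-0.905  0.713  2.025  1.732  0.627  2.153]
[{'rect': [253.7, 175.4, 304.1, 258.5], 'score': 0.79}]
[[280.0, 246.0], [278.0, 183.0], [279.0, 242.0], [302.0, 209.0], [256.0, 210.0]]
dp [-1.1, -0.8, 118.6] rot [0.0021, -0.001, 0.001]
```

View pics/w2.png

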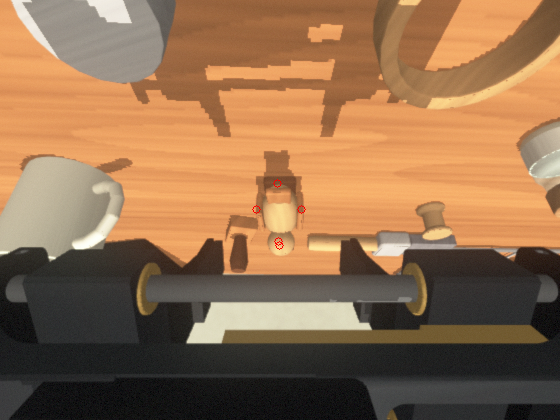

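The bird is centred at (279,212) with the model points on it. I'll advance and grip.

```bash
python3 -m jog '{"dp":[[-1,-1,30],[-1,-1,60],[-1,-1,90],[-1,-1,118],[-1,-1,118],[-1,-1,118],[-1,-1,118],[-1,-1,118],[-1,-1,118],[-1,-1,118],[-1,-1,118],[-1,-1,118]],"delta_rot":[[0,0,0],[0,0,0],[0,0,0],[0,0,0],[0,0,0],[0,0,0],[0,0,0],[0,0,0],[0,0,0],[0,0,0],[0,0,0],[0,0,0]],"gripper":[0.6,0.6,0.6,0.6,0.6,-0.4,-0.4,-0.4,-0.4,-0.4,-0.4,-0.4]}' 18
python3 - <<'E'
from kin import *
o=robot.get_obs();print(o["q"].round(3),o["grip_width"],o["grip_force"])
plan(pose([.6415,-.2573,.1],3,45),o)
c,sn=np.cos(.4),np.sin(.4)
def tr(x,y,z):return [.572+x*c-y*sn,.267+x*sn+y*c,z]
for P in ([.55,-.15,.16],):
    T=pose(P,3,45);print(ik(T,o["q"]))
for x,z in ((-.13,.12),(-.13,.08),(-.10,.08)):
    for y in (.07,.0): print(ik(pose(tr(x,y,z),23,45),o["q"]))
print(tr(-.13,.07,.12))
E
```

```text
time: 11.4
position: [0.6541, -0.2569, 0.0151]
tool_rot: [-0.023, 0.924, 0.012, 0.382]
ft_force: [-3.4, -0.8, 4.5]
grip_width: 0.0419
grip_force: 18.0
[-0.767  0.905  1.855  1.912  0.582  2.095] 0.0418960332176368 18.00035993761533
dp [-51.1, 0.6, -50.0] rot [0.0017, -0.0004, -0.0039]
(array([-0.726,  0.573,  2.167,  1.932,  0.559,  2.113]), 0.0)
(array([0.339, 0.707, 2.373, 3.074, 0.724, 1.577]), 0.0)
(array([0.097, 0.72 , 2.41 , 2.834, 0.775, 1.575]), 0.0)
(array([0.339, 0.848, 2.383, 3.084, 0.875, 1.563]), 0.0)
(array([0.097, 0.87 , 2.422, 2.874, 0.929, 1.515]), 0.0)
(array([0.344, 0.815, 2.304, 3.083, 0.763, 1.573]), 0.0)
(array([0.126, 0.827, 2.336, 2.872, 0.807, 1.562]), 0.0)
[np.float64(0.42500278681801934), np.float64(0.2808498850800774), 0.12]
```

```bash
python3 - <<'E'
from kin import *
plan(pose([.6415,-.2573,.15],3,45))
plan(pose([.5,-.1,.15],10,45))
E
python3 -m jog '{"dp":[[-15,0,-15],[-40,0,-40],[-70,0,-70],[-90,0,-88],[-90,0,-88]],"delta_rot":[[0,0,0],[0,0,0],[0,0,0],[0,0,0],[0,0,0]],"gripper":[-0.4,-0.4,-0.4,-0.4,-0.4]}'
python3 - <<'E'
from kin import *
o=robot.get_obs();print(o["grip_width"],o["grip_force"])
plan(pose([.5,-.1,.15],10,45),o)
E
```

```text
dp [-86.5, 0.8, -85.4] rot [0.0017, -0.0004, -0.0039]
dp [8.4, 166.7, -179.2] rot [-0.0846, -0.0002, -0.0903]
time: 11.9
position: [0.6573, -0.2581, 0.1446]
tool_rot: [-0.024, 0.923, 0.009, 0.384]
ft_force: [0.7, -0.3, -0.5]
grip_width: 0.0422
grip_force: 18.0
0.04217882875730806 18.000300859924536
dp [101.0, 167.7, -90.6] rot [-0.0875, 0.0036, -0.0854]
```

```bash
python3 -m jog '{"dp":[[20,30,-15],[40,65,-35],[60,100,-55],[80,135,-72],[100,168,-90],[100,168,-90],[100,168,-90]],"delta_rot":[[-0.02,0,-0.02],[-0.04,0,-0.04],[-0.06,0,-0.06],[-0.08,0,-0.08],[-0.087,0,-0.086],[-0.087,0,-0.086],[-0.087,0,-0.086]],"gripper":[-0.4,-0.4,-0.4,-0.4,-0.4,-0.4,-0.4]}'
python3 - <<'E'
from kin import *
o=robot.get_obs();print(o["grip_width"],o["grip_force"],o["q"].round(2))
c,sn=np.cos(.4),np.sin(.4)
plan(pose([.572-.14*c-.07*sn,.267-.14*sn+.07*c,.11],23,45),o)
E
```

```text
time: 12.6
position: [0.5119, -0.0953, 0.1329]
tool_rot: [-0.079, 0.921, 0.037, 0.379]
ft_force: [0.8, 0.7, -1.1]
grip_width: 0.0422
grip_force: 18.0
0.042201328901717114 17.99984785063323 [-0.76  0.61  2.31  1.98  0.67  1.87]
dp [40.0, 386.0, 15.8] rot [-0.1554, -0.0027, -0.1669]
```

```bash
python3 -m jog '{"dp":[[3,35,0],[6,75,2],[10,115,4],[14,155,6],[18,195,8],[22,235,10],[26,275,12],[30,315,13],[35,355,14],[40,386,16],[40,386,16],[40,386,16]],"delta_rot":[[-0.015,0,-0.016],[-0.03,0,-0.032],[-0.045,0,-0.048],[-0.06,0,-0.064],[-0.075,0,-0.08],[-0.09,0,-0.096],[-0.105,0,-0.112],[-0.12,0,-0.128],[-0.14,0,-0.15],[-0.155,-0.003,-0.167],[-0.155,-0.003,-0.167],[-0.155,-0.003,-0.167]],"gripper":[-0.4,-0.4,-0.4,-0.4,-0.4,-0.4,-0.4,-0.4,-0.4,-0.4,-0.4,-0.4]}'
python3 - <<'E'
from kin import *
o=robot.get_obs();print(o["grip_width"],o["grip_force"],o["q"].round(2))
im=robot.camera("wrist");C=cam("wrist",o)
c,sn=np.cos(.4),np.sin(.4)
v=im[:,:,::-1].copy()
for P in [(-.08,.15,.032),(-.08,-.15,.032),(-.08,0,.032),(.08,.15,.032),(.08,-.15,.032),(-.068,.18,0),(-.068,-.18,0),(-.068,.18,.15)]:
    p=proj(C,[.572+P[0]*c-P[1]*sn,.267+P[0]*sn+P[1]*c,P[2]])[0];print(P,p.round())
    if abs(p).max()<3000:cv2.circle(v,tuple(int(i) for i in p),4,(0,0,255),1)
cv2.imwrite("pics/w3.png",v)
E
```

```text
time: 13.8
position: [0.4304, 0.2826, 0.0961]
tool_rot: [-0.185, 0.904, 0.075, 0.377]
ft_force: [0.0, 0.1, -0.7]
grip_width: 0.042
grip_force: 18.0
0.04199542305128954 17.999521448480564 [0.34 0.76 2.4  3.08 0.81 1.56]
(-0.08, 0.15, 0.032) [377. 198.]
(-0.08, -0.15, 0.032) [ 16. 196.]
(-0.08, 0, 0.032) [197. 197.]
(0.08, 0.15, 0.032) [342. 260.]
(0.08, -0.15, 0.032) [112. 259.]
(-0.068, 0.18, 0) [401. 175.]
(-0.068, -0.18, 0) [  9. 173.]
(-0.068, 0.18, 0.15) [442. 357.]
```

View pics/w3.png

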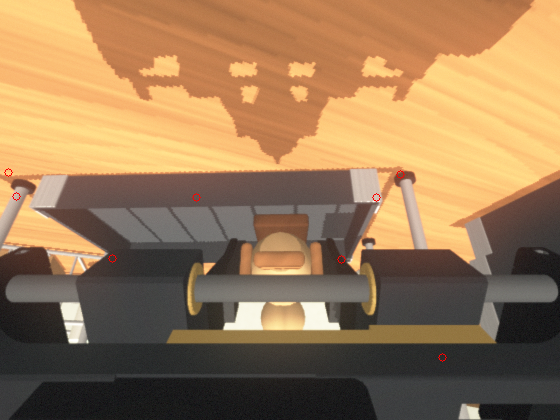

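The view shows the tray front top corners at (33,208) and (381,202), and post feet at about (22,186) and (404,177). The bird is centred in the fingers, and the model tray pose is slightly off. I'll refit it.

Run:
```python
from kin import *
o=robot.get_obs();C=cam("wrist",o);Tc=cam("top")
L=np.array([(-.08,.15,.032),(-.08,-.15,.032)]);px=np.array([(381,202),(33,208)])
L2=np.array([(-.08,.15,.032),(-.08,-.15,.032),(.08,-.15,.032),(.08,.15,.032)]);px2=np.array([(86,219),(188,175),(165,122.5),(64,166)])
def W(v,P):
    return P@R.from_euler('z',v[2]).as_matrix().T+[v[0],v[1],0]
for w in (0,1):
    s=least_squares(lambda v:np.r_[(proj(C,W(v,L))-px).ravel(),w*(proj(Tc,W(v,L2))-px2).ravel()],[.572,.267,.4])
    print(s.x.round(4),s.fun.round(1))
v=s.x
print(proj(C,W(v,np.array([(-.068,.18,0),(-.068,-.18,0.)]))).round())
A=np.degrees(v[2])
for x,y,z in ((-.06,.07,.085),(-.026,.07,.06),(-.026,.07,.036),(-.026,.07,.034)):
    T=pose(W(v,np.array([[x,y,z]]))[0],A,45);plan(T,o);print(ik(T,o["q"]))
```

```text
[0.5794 0.2757 0.4312] [-1.7 -0.9  1.7 -2.7 -0.  -0.  -0.  -0.  -0.  -0.  -0.  -0. ]
[0.5774 0.2747 0.4378] [-1.5 -2.8 -0.1 -3.4 -2.9 -0.3 -1.  -1.3 -0.9 -2.8 -2.9 -1.9]
[[404. 175.]
 [ 26. 182.]]
dp [-41.2, 4.8, 76.6] rot [-0.0285, 0.0035, -0.0237]
(array([0.338, 0.777, 2.19 , 3.019, 0.611, 1.601]), 0.0)
dp [-47.4, 6.1, 118.3] rot [-0.0285, 0.0035, -0.0237]
(array([0.347, 0.833, 2.104, 3.025, 0.582, 1.604]), 0.0)
dp [-30.4, 6.2, 135.2] rot [-0.0285, 0.0035, -0.0237]
(array([0.347, 0.892, 2.101, 3.034, 0.638, 1.593]), 0.0)
dp [-29.0, 6.2, 136.6] rot [-0.0285, 0.0035, -0.0237]
(array([0.347, 0.897, 2.101, 3.034, 0.642, 1.593]), 0.0)
```

```bash
echo 'TV=[.578,.2755,.436]
def tr(x,y,z): return R.from_euler("z",TV[2]).as_matrix()@[x,y,z]+[TV[0],TV[1],0]' >> h.py
python3 -m jog '{"dp":[[-15,0,25],[-30,0,50],[-42,0,78],[-45,1,100],[-47,1,118],[-47,1,118],[-41,1,125],[-34,1,131],[-31,1,135],[-31,1,135],[-31,1,135]],"delta_rot":[[-0.01,0,-0.01],[-0.02,0,-0.02],[-0.028,0.003,-0.024],[-0.028,0.003,-0.024],[-0.028,0.003,-0.024],[-0.028,0.003,-0.024],[-0.028,0.003,-0.024],[-0.028,0.003,-0.024],[-0.028,0.003,-0.024],[-0.028,0.003,-0.024],[-0.028,0.003,-0.024]],"gripper":[-0.4,-0.4,-0.4,-0.4,-0.4,-0.4,-0.4,-0.4,-0.4,-0.4,-0.4]}'
python3 - <<'E'
from kin import *
o=robot.get_obs();print(o["q"].round(2),o["moment"].round(2));plan(pose(tr(-.026,.065,.0345),25,45),o)
E
```

```text
time: 14.95
position: [0.5368, 0.3279, 0.023]
tool_rot: [-0.201, 0.902, 0.083, 0.373]
ft_force: [0.5, -0.7, 0.6]
grip_width: 0.0419
grip_force: 18.0
[0.34 0.89 2.11 3.02 0.64 1.59] [-0.13  0.36  0.02]
dp [-0.5, 0.1, 3.2] rot [0.0011, -0.0016, 0.0016]
```

```bash
python3 -m jog '{"dp":[[0.7,0,0.7],[1.2,0,1.2],[1.6,0,1.6],[1.6,0,1.6]],"delta_rot":[[0,0,0],[0,0,0],[0,0,0],[0,0,0]],"gripper":[-0.4,-0.4,-0.4,-0.4]}'
```

```text
time: 15.35
position: [0.5372, 0.3281, 0.0211]
tool_rot: [-0.201, 0.902, 0.083, 0.373]
ft_force: [0.1, 0.1, 0.1]
grip_width: 0.0424
grip_force: 18.0
```

```bash
python3 -m jog '{"dp":[[0.4,0,0.4],[0.8,0,0.8],[0.8,0,0.8],[0.8,0,0.8]],"delta_rot":[[0,0,0],[0,0,0],[0,0,0],[0,0,0]],"gripper":[-0.4,-0.4,-0.4,-0.4]}'
```

```text
time: 15.75
position: [0.5373, 0.328, 0.02]
tool_rot: [-0.201, 0.902, 0.083, 0.373]
ft_force: [-1.0, -0.8, 1.8]
grip_width: 0.042
grip_force: 18.0
```

```bash
python3 -m jog '{"dp":[[0,0,0],[0,0,0],[0,0,0],[0,0,0],[0,0,-8],[0,0,-25],[0,0,-60],[0,0,-100],[0,0,-100],[0,0,-100]],"delta_rot":[[0,0,0],[0,0,0],[0,0,0],[0,0,0],[0,0,0],[0,0,0],[0,0,0],[0,0,0],[0,0,0],[0,0,0]],"gripper":[-0.02,0.1,0.36,0.36,0.36,0.36,0.36,0.36,0.36,0.36]}'
python3 - <<'E'
from kin import *
o=robot.get_obs();print(o["q"].round(2))
im=robot.camera("wrist");print(robot.search_frame("bird","wrist"));cv2.imwrite("pics/w4.png",im[:,:,::-1])
robot.camera("top");print(robot.search_frame("jar","top")[:2],robot.search_frame("tin","top")[:2])
A=R.from_quat(o["tool_rot"]).as_matrix()
for P,az in (([.45,.1,.2],15),([.46,.03,.2],0)):
    T=pose(P,az,45);plan(T,o);print(ik(T,o["q"]))
for az in (-10,0,10):
  for b in(.12,0):
    T=pose([.5705,-.057,.035],az,45,back=b);print(az,b,T[0].round(3),ik(T,o["q"]))
E
```

```text
time: 16.75
position: [0.473, 0.298, 0.0915]
tool_rot: [-0.201, 0.902, 0.083, 0.374]
ft_force: [-0.1, 0.1, -0.6]
grip_width: 0.0594
grip_force: 0.0
[0.31 0.74 2.29 3.   0.67 1.59]
[{'rect': [252.8, 178.7, 307.2, 262.4], 'score': 0.85}]
[{'rect': [240.5, 170.5, 256.2, 180.3], 'score': 0.5}] [{'rect': [346.5, 200.3, 369.4, 223.4], 'score': 0.76}]
dp [-2.4, -171.9, -131.9] rot [0.1242, 0.0003, 0.125]
(array([-0.252,  0.409,  2.44 ,  2.402,  0.537,  1.853]), 0.0095)
dp [13.0, -242.9, -147.2] rot [0.3094, 0.0004, 0.3101]
(array([-0.32 ,  0.41 ,  2.44 ,  2.671,  0.507,  1.757]), 0.0086)
-10 0.12 [ 0.5   -0.045  0.106] (array([-0.418,  0.731,  2.44 ,  2.905,  0.81 ,  1.561]), 0.0035)
-10 0 [ 0.584 -0.059  0.022] (array([-0.362,  0.921,  2.218,  2.954,  0.783,  1.572]), 0.0)
0 0.12 [ 0.499 -0.057  0.106] (array([-0.592,  0.733,  2.44 ,  2.567,  0.811,  1.547]), 0.0006)
0 0 [ 0.584 -0.057  0.022] (array([-0.456,  0.92 ,  2.216,  2.684,  0.781,  1.574]), 0.0)
10 0.12 [ 0.5   -0.069  0.106] (array([-0.725,  0.713,  2.389,  2.21 ,  0.761,  1.615]), 0.0)
10 0 [ 0.584 -0.055  0.022] (array([-0.537,  0.913,  2.191,  2.404,  0.757,  1.607]), 0.0)
```

View pics/w4.png

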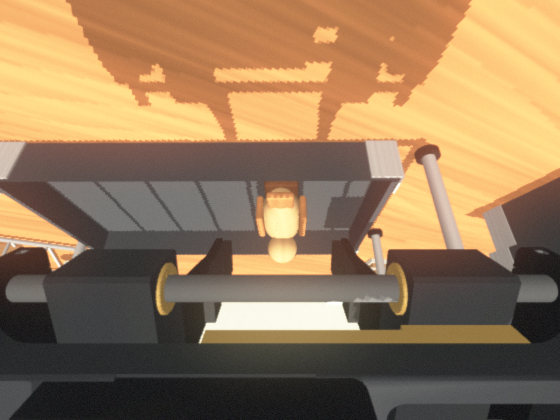

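Run:
```python
from kin import *
plan(pose([.5705,-.057,.035],10,45,back=.12))
```

```text
dp [82.2, -344.1, -105.0] rot [0.186, -0.0005, 0.1868]
```

```bash
python3 -m jog '{"dp":[[0,-30,-20],[10,-70,-35],[20,-110,-50],[30,-150,-60],[40,-190,-70],[50,-230,-80],[62,-270,-90],[74,-310,-98],[82,-344,-105],[82,-344,-105],[82,-344,-105],[82,-344,-105]],"delta_rot":[[0.02,0,0.02],[0.04,0,0.04],[0.06,0,0.06],[0.08,0,0.08],[0.1,0,0.1],[0.12,0,0.12],[0.14,0,0.14],[0.16,0,0.16],[0.186,0,0.187],[0.186,0,0.187],[0.186,0,0.187],[0.186,0,0.187]],"gripper":[0.6,0.6,0.6,0.6,0.6,0.6,0.6,0.6,0.6,0.6,0.6,0.6]}'
python3 - <<'E'
from kin import *
o=robot.get_obs();print(o["q"].round(3))
im=robot.camera("wrist");C=cam("wrist",o)
r=robot.search_frame("jar","wrist");print(r)
v=im[:,:,::-1].copy()
for p in proj(C,cyl(.04,.062)+[.5705,-.057,0]):cv2.circle(v,tuple(int(i) for i in p),1,(0,0,255),1)
cv2.imwrite("pics/w5.png",v)
if r:print(fitcyl([(C,r[0]["rect"])],.04,.062,[.57,-.057]))
E
```

```text
time: 18.2
position: [0.499, -0.0684, 0.1069]
tool_rot: [-0.081, 0.921, 0.034, 0.38]
ft_force: [0.3, 0.7, -0.4]
grip_width: 0.0696
grip_force: 0.0
[-0.727  0.713  2.392  2.208  0.762  1.614]
[{'rect': [265.0, 163.2, 304.5, 242.6], 'score': 0.66}]
(array([ 0.57074604, -0.05129015]), array([-2.8,  0.5,  2.8, -0.5]))
```

View pics/w5.png

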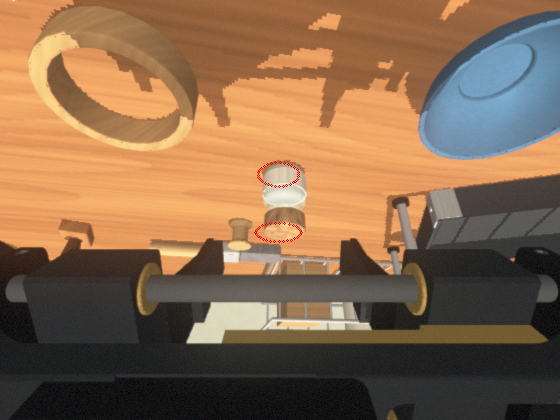

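The jar is at (285,202), standing, and the refit puts it at (0.571,-0.0515). I'll approach and grip.

Run:
```python
from kin import *
plan(pose([.5705,-.0515,.027],10,45,back=.06))
plan(pose([.5705,-.0515,.027],10,45))
```

```text
dp [4.6, 3.5, 67.4] rot [0.0025, -0.0018, 0.0008]
dp [4.5, 3.3, 127.4] rot [0.0025, -0.0018, 0.0008]
```

```bash
python3 -m jog '{"dp":[[4,3,30],[4.5,3.4,60],[4.5,3.4,85],[4.5,3.4,108],[4.5,3.4,127],[4.5,3.4,127],[4.5,3.4,127],[4.5,3.4,127],[4.5,3.4,127],[4.5,3.4,127],[4.5,3.4,127],[4.5,3.4,127]],"delta_rot":[[0,0,0],[0,0,0],[0,0,0],[0,0,0],[0,0,0],[0,0,0],[0,0,0],[0,0,0],[0,0,0],[0,0,0],[0,0,0],[0,0,0]],"gripper":[0.6,0.6,0.6,0.6,0.6,0.6,0.3,0.1,0,-0.3,-0.3,-0.3]}' 15
python3 - <<'E'
from kin import *
o=robot.get_obs();g=o["position"]-R.from_quat(o["tool_rot"]).as_matrix()[:,2]*.019;print(g)
plan(pose(g+[0,0,.1],10,45),o)
plan(pose(np.array([.49,.0,.14]),14,45),o)
plan(pose(tr(-.13,.0,.12),25,45),o)
print(ik(pose(np.array([.49,.0,.14]),14,45),o["q"]))
E
```

```text
time: 19.5
position: [0.5839, -0.0515, 0.0145]
tool_rot: [-0.08, 0.92, 0.033, 0.381]
ft_force: [-1.8, 0.0, 2.8]
grip_width: 0.0395
grip_force: 15.0
[ 0.57070401 -0.05377135  0.02797854]
dp [-70.7, 0.0, -70.7] rot [-0.0007, -0.0004, -0.0006]
dp [-29.5, 67.9, -128.9] rot [-0.05, -0.0004, -0.05]
dp [-21.2, 292.8, -108.9] rot [-0.1858, -0.0004, -0.1858]
(array([-0.546,  0.646,  2.404,  2.279,  0.723,  1.669]), 0.0)
```

```bash
python3 -m jog '{"dp":[[-12,0,-12],[-35,0,-35],[-60,0,-60],[-70,0,-78],[-65,20,-100],[-55,45,-120],[-45,68,-130],[-45,68,-130]],"delta_rot":[[0,0,0],[0,0,0],[0,0,0],[0,0,0],[-0.015,0,-0.015],[-0.03,0,-0.03],[-0.05,0,-0.05],[-0.05,0,-0.05]],"gripper":[-0.3,-0.3,-0.3,-0.3,-0.3,-0.3,-0.3,-0.3]}'
python3 - <<'E'
from kin import *
o=robot.get_obs();print(o["grip_width"],o["q"].round(2))
for x,z in ((-.13,.11),(-.075,.085),(-.03,.065),(-.03,.036)):
    T=pose(tr(x,0.0,z),25,45);plan(T,o);print(ik(T,o["q"]))
E
```

```text
time: 20.3
position: [0.5093, 0.008, 0.1374]
tool_rot: [-0.113, 0.918, 0.048, 0.377]
ft_force: [-0.8, 0.0, -1.5]
grip_width: 0.039
grip_force: 15.0
0.03903724437524409 [-0.52  0.6   2.38  2.23  0.67  1.76]
dp [16.9, 220.6, 41.9] rot [-0.131, -0.0055, -0.1369]
(array([0.086, 0.748, 2.39 , 2.79 , 0.782, 1.573]), 0.0)
dp [-4.0, 230.8, 97.7] rot [-0.131, -0.0055, -0.1369]
(array([0.141, 0.785, 2.245, 2.808, 0.68 , 1.622]), 0.0)
dp [-21.3, 239.2, 143.0] rot [-0.131, -0.0055, -0.1369]
(array([0.174, 0.823, 2.129, 2.813, 0.604, 1.657]), 0.0)
dp [-0.9, 239.1, 163.6] rot [-0.131, -0.0055, -0.1369]
(array([0.174, 0.896, 2.126, 2.842, 0.67 , 1.621]), 0.0)
```

```bash
python3 -m jog '{"dp":[[2,40,6],[4,85,12],[8,130,20],[12,175,30],[16,215,40],[10,224,58],[-2,229,90],[-14,233,120],[-21,237,143],[-21,237,143],[-12,237,153],[-10,237,155]],"delta_rot":[[-0.02,0,-0.02],[-0.045,0,-0.045],[-0.07,0,-0.07],[-0.1,-0.003,-0.1],[-0.125,-0.005,-0.13],[-0.131,-0.0055,-0.137],[-0.131,-0.0055,-0.137],[-0.131,-0.0055,-0.137],[-0.131,-0.0055,-0.137],[-0.131,-0.0055,-0.137],[-0.131,-0.0055,-0.137],[-0.131,-0.0055,-0.137]],"gripper":[-0.3,-0.3,-0.3,-0.3,-0.3,-0.3,-0.3,-0.3,-0.3,-0.3,-0.3,-0.3]}'
python3 - <<'E'
from kin import *
o=robot.get_obs();print(o["grip_width"],o["q"].round(2))
T=pose(tr(-.03,-.002,.034),25,45);plan(T,o)
im=robot.camera("wrist");print(robot.search_frame("jar","wrist"),robot.search_frame("bird","wrist"));cv2.imwrite("pics/w6.png",im[:,:,::-1])
E
```

```text
time: 21.5
position: [0.568, 0.2631, 0.034]
tool_rot: [-0.199, 0.902, 0.081, 0.375]
ft_force: [0.1, 0.5, -1.2]
grip_width: 0.0385
grip_force: 15.0
0.03848995767271615 [0.16 0.87 2.12 2.82 0.64 1.63]
dp [11.1, 5.1, 7.8] rot [-0.0044, 0.0015, 0.0009]
[{'rect': [245.2, 203.7, 320.7, 333.6], 'score': 0.93}] [{'rect': [363.8, 197.2, 479.9, 260.3], 'score': 0.91}]
```

View pics/w6.png

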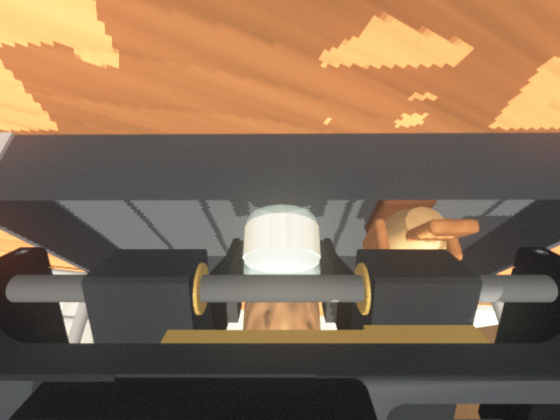

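Run:
```python
from kin import *
o=robot.get_obs();C=cam("wrist",o)
Rb=R.from_euler('z',.436).as_matrix()
for P in [(-.02,0,0),(-.0475,0,.035),(-.0475,.01,.035),(-.0475,-.01,.035),(-.022,.021,.03),(-.022,-.021,.03)]:
    print(P,proj(C,tr(-.022,.065,.005)+Rb@P).round())
g=o["position"]-R.from_quat(o["tool_rot"]).as_matrix()[:,2]*.019
for h in(0,.062):
  q=proj(C,cyl(.04,.001)+g-[0,0,.028-h]);print(h,q.min(0),q.max(0))
print(g,o["grip_width"])
```

```text
(-0.02, 0, 0) [[407. 185.]]
(-0.0475, 0, 0.035) [[448. 219.]]
(-0.0475, 0.01, 0.035) [[471. 219.]]
(-0.0475, -0.01, 0.035) [[424. 219.]]
(-0.022, 0.021, 0.03) [[462. 232.]]
(-0.022, -0.021, 0.03) [[379. 232.]]
0 [244.84263296 203.57443576] [314.10094754 235.59638323]
0.062 [236.59765933 331.54420904] [320.38121371 341.8223763 ]
[0.55590829 0.25754055 0.0484317 ] 0.03899667281933125
```

Bird upright, and the jar is still upright in the grip (bottom row 204, as predicted). I'll lower it.

```bash
python3 -m jog '{"dp":[[3,0,3],[6,0,6],[8,0,8],[9,0,8.7],[9,0,8.7],[9,0,8.7]],"delta_rot":[[0,0,0],[0,0,0],[0,0,0],[0,0,0],[0,0,0],[0,0,0]],"gripper":[-0.3,-0.3,-0.3,-0.3,-0.3,-0.3]}'
```

```text
time: 22.25
position: [0.5686, 0.2635, 0.0227]
tool_rot: [-0.2, 0.901, 0.081, 0.376]
ft_force: [0.2, 0.3, -0.1]
grip_width: 0.0392
grip_force: 15.0
```

```bash
python3 -m jog '{"dp":[[0.5,0,0.5],[0.5,0,0.5],[0.5,0,0.5]],"delta_rot":[[0,0,0],[0,0,0],[0,0,0]],"gripper":[-0.3,-0.3,-0.3]}'
python3 - <<'E'
from kin import *
plan(pose(tr(-.03,-.002,.033),25,45))
E
```

```text
time: 22.55
position: [0.5687, 0.2635, 0.0221]
tool_rot: [-0.2, 0.901, 0.081, 0.376]
ft_force: [0.0, 0.2, -1.0]
grip_width: 0.039
grip_force: 15.0
dp [3.9, 5.0, -0.4] rot [-0.0044, 0.0044, 0.002]
```

```bash
python3 -m jog '{"dp":[[0.5,3,0.5],[1,4,1],[1.6,4,1.6],[1.6,4,1.6],[1.6,4,1.6]],"delta_rot":[[0,0,0],[0,0,0],[0,0,0],[0,0,0],[0,0,0]],"gripper":[-0.3,-0.3,-0.3,-0.3,-0.3]}'
```

```text
time: 23.05
position: [0.567, 0.2672, 0.0197]
tool_rot: [-0.2, 0.901, 0.081, 0.376]
ft_force: [0.2, 0.0, -1.3]
grip_width: 0.0388
grip_force: 15.0
```

```bash
python3 -m jog '{"dp":[[0.4,0,0.4],[0.7,0,0.7],[0.7,0,0.7]],"delta_rot":[[0,0,0],[0,0,0],[0,0,0]],"gripper":[-0.3,-0.3,-0.3]}'
```

```text
time: 23.35
position: [0.5672, 0.2672, 0.0197]
tool_rot: [-0.2, 0.901, 0.081, 0.377]
ft_force: [-2.6, -0.5, 5.3]
grip_width: 0.0392
grip_force: 15.0
```

```bash
python3 -m jog '{"dp":[[-0.3,0,-0.3],[-0.3,0,-0.3],[-0.3,0,-0.3],[-0.3,0,-0.3],[-0.3,0,-5],[-0.3,0,-15],[-0.3,0,-35],[-0.3,0,-65],[-0.3,0,-100],[-0.3,0,-110],[-0.3,0,-110]],"delta_rot":[[0,0,0],[0,0,0],[0,0,0],[0,0,0],[0,0,0],[0,0,0],[0,0,0],[0,0,0],[0,0,0],[0,0,0],[0,0,0]],"gripper":[-0.05,0,0.05,0.1,0.1,0.1,0.1,0.1,0.1,0.3,0.6]}' 5
python3 - <<'E'
from kin import *
o=robot.get_obs();C=cam("wrist",o);robot.camera("wrist");r=robot.search_frame("jar","wrist");b=robot.search_frame("bird","wrist");print(r,b)
P=cyl(.04,.062)+tr(-.03,0,.005);q=proj(C,P);print(q.min(0),q.max(0))
for az in (-35,-25,-15):
  for bk in(.12,.0):
    T=pose([.4795,-.345,.02],az,45,back=bk);print(az,bk,T[0].round(3),ik(T,o["q"]))
plan(pose([.43,.0,.14],5,45),o);print(ik(pose([.43,.0,.14],5,45),o["q"]))
plan(pose([.4795,-.345,.02],-15,45,back=.12),o)
E
```

```text
time: 24.45
position: [0.4954, 0.2342, 0.0975]
tool_rot: [-0.2, 0.901, 0.081, 0.376]
ft_force: [1.6, 0.2, -0.3]
grip_width: 0.0574
grip_force: 0.0
[{'rect': [260.1, 178.8, 304.4, 251.6], 'score': 0.66}] [{'rect': [329.8, 177.7, 383.7, 258.3], 'score': 0.57}]
[259.26078784 168.18927696] [307.46584075 251.60574238]
-35 0.12 [ 0.421 -0.304  0.091] (array([-1.01 ,  0.772,  2.404,  2.755,  0.817,  1.552]), 0.0)
-35 0.0 [ 0.491 -0.353  0.007] (array([-0.92 ,  0.948,  2.171,  2.825,  0.764,  1.581]), 0.0)
-25 0.12 [ 0.415 -0.315  0.091] (array([-1.157,  0.761,  2.377,  2.418,  0.782,  1.575]), 0.0)
-25 0.0 [ 0.492 -0.351  0.007] (array([-1.005,  0.944,  2.158,  2.551,  0.752,  1.602]), 0.0)
-15 0.12 [ 0.411 -0.327  0.091] (array([-1.263,  0.74 ,  2.309,  2.056,  0.739,  1.687]), 0.0)
-15 0.0 [ 0.492 -0.348  0.007] (array([-1.075,  0.936,  2.122,  2.262,  0.73 ,  1.662]), 0.0)
dp [82.2, -189.7, -122.9] rot [0.2425, 0.0053, 0.2479]
(array([-0.499,  0.536,  2.44 ,  2.359,  0.531,  1.79 ]), 0.1271)
dp [226.0, -473.0, -216.3] rot [0.49, 0.006, 0.4941]
```

Run:
```python
from kin import *
o=robot.get_obs();T=cam("top")
for p,z in (((363,251),.035),((363,251),.05),((363,289),.04),((352,270),.03),((374,270),.03)):print(ray(T,p,z).round(3))
for b in (.1,.12,.0):
    t=pose([.4795,-.345,.027],-13,45,back=b);print(t[0].round(3),ik(t,o["q"]))
t=pose([.51,-.03,.13],5,45,False);plan(t,o);print(ik(t,o["q"]))
plan(pose([.4795,-.345,.027],-13,45,back=.12),dict(position=t[0],tool_rot=R.from_matrix(t[1]).as_quat()))
```

```text
[ 0.375 -0.366  0.035]
[ 0.376 -0.364  0.05 ]
[ 0.277 -0.366  0.04 ]
[ 0.325 -0.338  0.03 ]
[ 0.327 -0.396  0.03 ]
[ 0.424 -0.332  0.084] (array([-1.243,  0.752,  2.265,  2.009,  0.726,  1.73 ]), 0.0)
[ 0.41  -0.329  0.098] (array([-1.279,  0.714,  2.29 ,  1.957,  0.725,  1.752]), 0.0)
[ 0.493 -0.348  0.014] (array([-1.087,  0.917,  2.115,  2.188,  0.717,  1.698]), 0.0)
dp [47.4, -245.6, -94.2] rot [0.2427, 0.0068, 0.2483]
(array([-0.543,  0.632,  2.398,  2.435,  0.698,  1.673]), 0.0)
dp [111.3, -289.1, -66.6] rot [0.2221, 0.0, 0.2221]
```

```bash
python3 -m jog '{"dp":[[5,-35,-20],[12,-75,-40],[20,-115,-55],[28,-155,-70],[36,-195,-82],[44,-230,-92],[47,-246,-94],[47,-246,-94]],"delta_rot":[[0.03,0,0.03],[0.07,0,0.07],[0.11,0.003,0.11],[0.15,0.005,0.15],[0.19,0.006,0.19],[0.22,0.007,0.23],[0.243,0.007,0.248],[0.243,0.007,0.248]],"gripper":[0.8,0.8,0.8,0.8,0.8,0.8,0.8,0.8]}'
python3 - <<'E'
from kin import *
o=robot.get_obs()
for b in (.1,.0):
    t=pose([.4795,-.345,.027],-20,50,back=b);print(t[0].round(3),ik(t,o["q"]));plan(t,o)
E
```

```text
time: 25.4
position: [0.5109, -0.0327, 0.13]
tool_rot: [-0.039, 0.923, 0.015, 0.382]
ft_force: [-0.1, 0.9, 0.7]
grip_width: 0.0786
grip_force: 0.0
[ 0.431 -0.327  0.089] (array([-1.127,  0.683,  2.25 ,  2.141,  0.566,  1.845]), 0.0)
dp [103.5, -286.6, -44.8] rot [0.2917, 0.0862, 0.3211]
[ 0.491 -0.349  0.012] (array([-1.013,  0.873,  2.105,  2.329,  0.577,  1.755]), 0.0)
dp [116.4, -313.4, 50.6] rot [0.2917, 0.0862, 0.3211]
```

```bash
python3 -m jog '{"dp":[[8,-40,-10],[20,-80,-20],[32,-120,-30],[46,-160,-36],[60,-200,-40],[75,-235,-43],[90,-265,-45],[103,-287,-45],[103,-287,-45],[103,-287,-45],[103,-287,-45]],"delta_rot":[[0.04,0.01,0.04],[0.08,0.02,0.08],[0.12,0.03,0.13],[0.16,0.045,0.17],[0.2,0.06,0.22],[0.24,0.07,0.27],[0.28,0.08,0.31],[0.292,0.086,0.321],[0.292,0.086,0.321],[0.292,0.086,0.321],[0.292,0.086,0.321]],"gripper":[0.8,0.8,0.8,0.8,0.8,0.8,0.8,0.8,0.8,0.8,0.8]}'
python3 - <<'E'
from kin import *
o=robot.get_obs();print(o["q"].round(3))
im=robot.camera("wrist");C=cam("wrist",o)
r=robot.search_frame("tin","wrist");print(r)
v=im[:,:,::-1].copy()
if r:
    x,e=fitcyl([(C,r[0]["rect"])],.056,.034,[.48,-.345]);print(x,e)
    for p in proj(C,cyl(.056,.034)+[*x,0]):cv2.circle(v,tuple(int(i) for i in p),1,(0,0,255),1)
    for b in (.05,.0):plan(pose([*x,.027],-20,50,back=b),o)
cv2.imwrite("pics/w7.png",v)
E
```

```text
time: 26.5
position: [0.4303, -0.3229, 0.0895]
tool_rot: [0.161, 0.926, -0.057, 0.336]
ft_force: [-0.5, 0.7, -0.8]
grip_width: 0.0783
grip_force: 0.0
[-1.125  0.681  2.255  2.138  0.566  1.845]
[{'rect': [242.4, 166.9, 310.3, 236.7], 'score': 0.86}]
[ 0.4781518  -0.34296105] [ 0.9  0.4 -1.  -1.4]
dp [0.4, -2.8, 50.2] rot [0.0051, -0.0032, 0.0034]
dp [0.2, -3.0, 100.2] rot [0.0051, -0.0032, 0.0034]
```

View pics/w7.png

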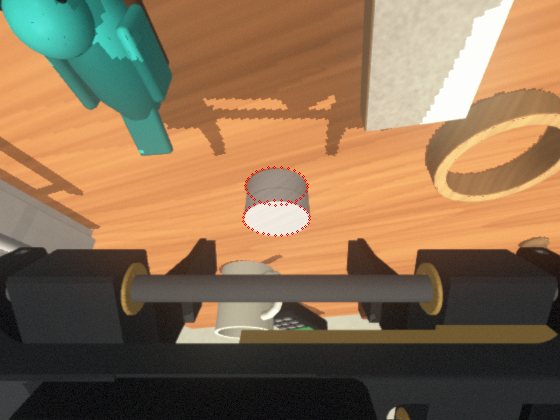

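The tin overlay fits at (276,200). The turquoise bird is to the left with its tail at (150,150), and the body should clear it by about 3 cm. I'll grip the tin.

```bash
python3 -m jog '{"dp":[[0.2,-3,30],[0.2,-3,55],[0.2,-3,80],[0.2,-3,100],[0.2,-3,100],[0.2,-3,100],[0.2,-3,100],[0.2,-3,100],[0.2,-3,100],[0.2,-3,100],[0.2,-3,100]],"delta_rot":[[0,0,0],[0,0,0],[0,0,0],[0,0,0],[0,0,0],[0,0,0],[0,0,0],[0,0,0],[0,0,0],[0,0,0],[0,0,0]],"gripper":[0.8,0.8,0.8,0.8,0.8,0.5,0.3,0.1,0.1,0.1,0.1]}' 18
python3 - <<'E'
from kin import *
o=robot.get_obs();g=o["position"]-R.from_quat(o["tool_rot"]).as_matrix()[:,2]*.019;print(g)
for P,az in ((g+[0,0,.08],-20),([.52,-.12,.13],0),([.5,.02,.13],15)):
    t=pose(P,az,50);plan(t,o);print(ik(t,o["q"]))
E
```

```text
time: 27.7
position: [0.4887, -0.35, 0.0136]
tool_rot: [0.162, 0.926, -0.059, 0.336]
ft_force: [-3.4, 1.6, 6.7]
grip_width: 0.055
grip_force: 18.0
[ 0.47726221 -0.34585379  0.02817841]
dp [-51.4, -0.0, -61.3] rot [0.0015, -0.0012, 0.0014]
(array([-1.019,  0.672,  2.101,  2.024,  0.46 ,  2.099]), 0.0)
dp [-36.7, 231.1, -102.0] rot [-0.2228, -0.0011, -0.2661]
(array([-0.659,  0.605,  2.242,  2.161,  0.493,  1.956]), 0.0)
dp [15.4, 358.8, -145.6] rot [-0.3909, -0.0011, -0.4668]
(array([-0.435,  0.609,  2.329,  2.242,  0.555,  1.82 ]), 0.0)
```

```bash
python3 -m jog '{"dp":[[-10,0,-12],[-28,0,-34],[-51,0,-61],[-58,0,-72],[-56,40,-78],[-52,85,-84],[-48,130,-90],[-43,180,-96],[-37,231,-102],[-37,231,-102],[-37,231,-102]],"delta_rot":[[0,0,0],[0,0,0],[0,0,0],[0,0,0],[-0.04,0,-0.04],[-0.08,0,-0.09],[-0.13,0,-0.14],[-0.18,0,-0.2],[-0.223,0,-0.266],[-0.223,0,-0.266],[-0.223,0,-0.266]],"gripper":[0.1,0.1,0.1,0.1,0.1,0.1,0.1,0.1,0.1,0.1,0.1]}'
python3 - <<'E'
from kin import *
o=robot.get_obs();print(o["grip_width"],o["q"].round(2))
for P,az in (([.5,.02,.13],15),(tr(-.13,-.072,.11),22),(tr(-.085,-.072,.09),22),(tr(-.038,-.072,.07),22),(tr(-.038,-.072,.035),22)):
    t=pose(P,az,50);print(np.round(P,3));plan(t,o);print(ik(t,o["q"]))
E
```

```text
time: 28.8
position: [0.5325, -0.1189, 0.1148]
tool_rot: [-0.001, 0.94, 0.001, 0.341]
ft_force: [0.1, -0.1, -0.5]
grip_width: 0.0553
grip_force: 18.0
0.05529578880615338 [-0.66  0.61  2.24  2.16  0.49  1.96]
[0.5  0.02 0.13]
dp [15.2, 142.1, -13.4] rot [-0.1657, -0.0026, -0.1994]
(array([-0.435,  0.609,  2.329,  2.242,  0.555,  1.82 ]), 0.0)
[0.491 0.155 0.11 ]
dp [35.5, 278.9, -4.1] rot [-0.2441, -0.0025, -0.2931]
(array([-0.077,  0.672,  2.318,  2.579,  0.566,  1.696]), 0.0)
[0.531 0.174 0.09 ]
dp [16.9, 297.8, 37.4] rot [-0.2441, -0.0025, -0.2931]
(array([-0.015,  0.718,  2.208,  2.6  ,  0.506,  1.743]), 0.0)
[0.574 0.194 0.07 ]
dp [-3.0, 317.5, 80.1] rot [-0.2441, -0.0025, -0.2931]
(array([0.035, 0.766, 2.092, 2.601, 0.441, 1.796]), 0.0)
[0.574 0.194 0.035]
dp [19.4, 317.4, 107.0] rot [-0.2441, -0.0025, -0.2931]
(array([0.035, 0.852, 2.092, 2.68 , 0.516, 1.707]), 0.0)
```

Run:
```python
from kin import *
o=robot.get_obs()
for P,az in ((tr(-.135,-.082,.10),5),(tr(-.085,-.082,.085),5),(tr(-.042,-.082,.065),5),(tr(-.042,-.082,.035),5)):
    t=pose(P,az,50);print(np.round(P,3));plan(t,o);print(ik(t,o["q"]))
```

```text
[0.49  0.144 0.1  ]
dp [41.5, 264.2, 3.9] rot [-0.0537, -0.0027, -0.0655]
(array([0.055, 0.704, 2.319, 3.104, 0.58 , 1.578]), 0.0)
[0.536 0.165 0.085]
dp [16.3, 285.2, 44.5] rot [-0.0537, -0.0027, -0.0655]
(array([0.106, 0.731, 2.192, 3.168, 0.479, 1.562]), 0.0)
[0.575 0.183 0.065]
dp [-0.9, 303.2, 84.8] rot [-0.0537, -0.0027, -0.0655]
(array([0.14 , 0.779, 2.084, 3.225, 0.42 , 1.535]), 0.0)
[0.575 0.183 0.035]
dp [18.3, 303.2, 107.9] rot [-0.0537, -0.0027, -0.0655]
(array([0.14 , 0.851, 2.084, 3.214, 0.492, 1.548]), 0.0)
```

```bash
python3 -m jog '{"dp":[[6,40,0],[14,85,0],[22,130,0],[30,175,1],[36,220,2],[42,264,4],[42,264,4],[30,275,22],[16,285,44],[6,295,66],[-1,303,85],[-1,303,85]],"delta_rot":[[-0.01,0,-0.01],[-0.02,0,-0.02],[-0.03,0,-0.03],[-0.04,0,-0.05],[-0.05,-0.002,-0.06],[-0.054,-0.003,-0.065],[-0.054,-0.003,-0.065],[-0.054,-0.003,-0.065],[-0.054,-0.003,-0.065],[-0.054,-0.003,-0.065],[-0.054,-0.003,-0.065],[-0.054,-0.003,-0.065]],"gripper":[0.1,0.1,0.1,0.1,0.1,0.1,0.1,0.1,0.1,0.1,0.1,0.1]}'
python3 - <<'E'
from kin import *
o=robot.get_obs();print(o["grip_width"],o["ft_force"].round(1));plan(pose(tr(-.042,-.082,.035),5,50),o)
im=robot.camera("wrist");cv2.imwrite("pics/w8.png",im[:,:,::-1])
print(robot.search_frame("jar","wrist"),robot.search_frame("tin","wrist"))
E
```

```text
time: 30.0
position: [0.592, 0.1813, 0.0505]
tool_rot: [-0.038, 0.938, 0.014, 0.344]
ft_force: [0.5, -0.4, -0.1]
grip_width: 0.0552
grip_force: 18.0
0.055188031799503615 [ 0.5 -0.4 -0.1]
dp [23.3, 3.6, 19.7] rot [-0.0031, 0.0058, -0.0045]
[{'rect': [390.2, 133.3, 499.6, 262.6], 'score': 0.63}] [{'rect': [228.1, 197.6, 332.7, 276.3], 'score': 0.83}]
```

View pics/w8.png

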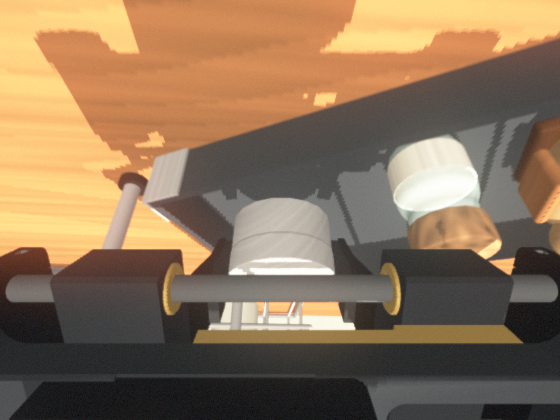

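The jar stands at (435,195) and the tin is held level at (281,237), clear of the jar and the left post. I'll lower the tin.

```bash
python3 -m jog '{"dp":[[6,1,5],[12,2,10],[17,3,14],[21,3.5,18],[21,3.5,18],[21,3.5,18]],"delta_rot":[[0,0,0],[0,0,0],[0,0,0],[0,0,0],[0,0,0],[0,0,0]],"gripper":[0.1,0.1,0.1,0.1,0.1,0.1]}'
```

```text
time: 30.75
position: [0.5827, 0.1861, 0.0228]
tool_rot: [-0.04, 0.939, 0.015, 0.342]
ft_force: [0.5, -0.1, -0.9]
grip_width: 0.0558
grip_force: 18.0
```

```bash
python3 - <<'E'
from kin import *
o=robot.get_obs();plan(pose(tr(-.042,-.082,.033),5,50),o)
E
python3 -m jog '{"dp":[[0.7,0,0.8],[1.3,0,1.5],[1.3,0,1.5]],"delta_rot":[[0,0,0],[0,0,0],[0,0,0]],"gripper":[0.1,0.1,0.1]}'
```

```text
dp [-0.1, -2.0, 5.8] rot [-0.0009, 0.0007, -0.0016]
time: 31.05
position: [0.583, 0.186, 0.0214]
tool_rot: [-0.04, 0.939, 0.015, 0.342]
ft_force: [0.9, -0.0, -0.7]
grip_width: 0.0555
grip_force: 18.0
```

```bash
python3 -m jog '{"dp":[[0.6,0,1],[1.2,0,1.8],[1.2,0,1.8]],"delta_rot":[[0,0,0],[0,0,0],[0,0,0]],"gripper":[0.1,0.1,0.1]}'
```

```text
time: 31.35
position: [0.5831, 0.186, 0.019]
tool_rot: [-0.04, 0.939, 0.015, 0.342]
ft_force: [0.4, 0.8, -0.4]
grip_width: 0.0554
grip_force: 18.0
```

```bash
python3 -m jog '{"dp":[[0.3,0,0.4],[0.6,0,0.8],[0.6,0,0.8]],"delta_rot":[[0,0,0],[0,0,0],[0,0,0]],"gripper":[0.1,0.1,0.1]}'
```

```text
time: 31.65
position: [0.5833, 0.186, 0.0187]
tool_rot: [-0.04, 0.938, 0.015, 0.343]
ft_force: [-2.7, -1.4, 4.8]
grip_width: 0.0555
grip_force: 18.0
```

Contact. I'll release, retract and check.

```bash
python3 -m jog '{"dp":[[-0.2,0,-0.3],[-0.2,0,-0.3],[-0.2,0,-0.3],[-0.2,0,-0.3],[-0.2,0,-8],[-0.2,0,-25],[-0.2,0,-60],[-0.2,0,-100],[-0.2,0,-120],[-0.2,0,-120],[-0.2,0,-120]],"delta_rot":[[0,0,0],[0,0,0],[0,0,0],[0,0,0],[0,0,0],[0,0,0],[0,0,0],[0,0,0],[0,0,0],[0,0,0],[0,0,0]],"gripper":[0.33,0.4,0.45,0.5,0.5,0.5,0.5,0.5,0.5,0.5,0.5]}' 5
python3 - <<'E'
from kin import *
im=robot.camera("wrist");o=robot.get_obs();C=cam("wrist",o);cv2.imwrite("pics/w9.png",im[:,:,::-1])
for n in("bird","jar","tin"):print(n,robot.search_frame(n,"wrist")[:2])
for d,h,x,y in((.04,.062,-.027,-.003),(.056,.034,-.042,-.082)):
    q=proj(C,cyl(d,h)+tr(x,y,.005));print(q.min(0).round(),q.max(0).round())
E
```

```text
time: 32.75
position: [0.5069, 0.1796, 0.1107]
tool_rot: [-0.04, 0.938, 0.015, 0.343]
ft_force: [-0.3, 0.3, -0.7]
grip_width: 0.0654
grip_force: 0.0
bird []
jar [{'rect': [342.3, 163.0, 397.8, 241.1], 'score': 0.79}, {'rect': [1.7, 246.6, 79.3, 264.1], 'score': 0.16}]
tin [{'rect': [251.2, 177.2, 313.7, 228.6], 'score': 0.86}]
[341. 161.] [398. 244.]
[247. 165.] [308. 228.]
```

View pics/w9.png

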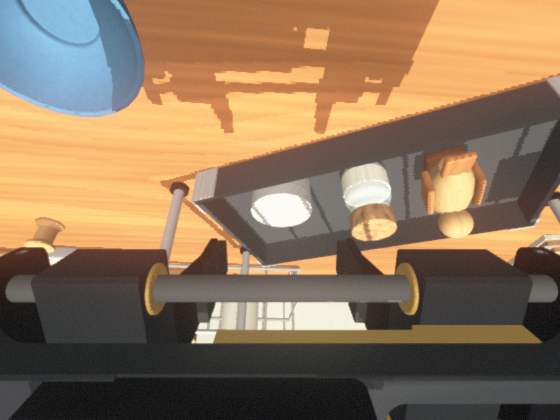

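The last view shows the tin at (281,205), jar at (368,200) and bird at (455,195), all upright on the tray floor, with the gripper clear.

```bash
python3 -c "
from rig import robot
print(robot.hand_in())"
```

```text
the job is handed in; nothing more can be done
None
```

The bird, the jar and the tin were placed in the order tray in that order, all three standing upright in the final wrist-camera view, and I handed the job in at about 33 s; the interface returned no verdict, and joint 6 read -2.854 against its -2.85 limit for a moment early on.

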